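# Peel the top tray off the nested stack and hold it over the light panel

## Robot

A 6-joint arm with a two-finger parallel gripper is mounted at the origin on the work surface. World frame = base frame: x ahead of the robot, y to its left, z up, the work surface at z = 0. Lengths are in m, angles in rad, forces in N, time in s.
With the tool pointing down it reaches from about 0.275 to 0.875 m from the base axis. Payload 12.5 kg.
Tool frame: the origin (TCP) lies on the centre line of the jaws, within the pads' length; the fingertips stand r.finger_overhang ahead of it and the grasp point (between the pads) lies 3 mm ahead of it (r.finger_overhang is the distance from the TCP to the fingertips, in m); z points along the fingers, y is the line along which they close (so a half turn about z gives the same grasp; the last joint's range is limited). The gripper opens to 85 mm and grips with 20 to 120 N. Pads are 22 mm wide; open, the fingers measure 114 mm over their backs; the gripper's body (76 mm by 85 mm) begins 54 mm behind the grasp point. The pads swing forward as they close: fully open they stand 13 mm farther back than shut.
Start: joints at [1.03, 0.351, 1.652, -0, 1.139, -0.085], TCP at [0.242, 0.494, 0.253] pointing down, gripper open.
Joint ranges: [-2.75, 2.75], [-0.79, 2.1], [0.01, 2.65], [-1.57, 4.71], [0.07, 3.14], [-2.87, 2.87]. Speed limits (rad/s): [2.22, 2.22, 2.79, 3.14, 3.14, 3.14].

## Interface

Orientations are given as a unit quaternion [x, y, z, w].
In Python, from cell import r, optics gives the robot as it stands. The module is installed in compiled form; this text tells all that it offers. Calls block until the motion is done:
- r.move_to(position, orientation): joint-space move of the TCP to a pose.
- r.move_linear(position, rot=None, vel=0.15): straight line of the TCP; rot=None keeps the orientation; vel is the mean speed in m/s.
- r.set_joints(angles): joint-space move.
- r.set_gripper(opening, squeeze=None): opening from 0.0 (shut) to 1.0 (fully open); squeeze is the grip in N (None keeps the last); returns when the fingers have stopped.
- r.sleep(seconds).
- r.inverse_kinematics(position, orientation): joint angles nearest the present ones, or None.
- optics.get_image(name): name is "scene" or "top"; returns a dict with "pixels" (384x512x3 uint8, red, green, blue), "depth" (384x512 float32, m along the optical axis (not along the pixel's ray), 0 where there is no reading), "fx", "fy", "cx", "cy" (pixels), "camera_from_world" (4x4, takes a point from world to camera coordinates). Camera axes: x right, y down, z forward; pixel columns grow to the right and rows downward; lengths in m; the calibration is good to about 2 mm. A picture is of the moment at which its call begins.
A pose or a line that the arm cannot do raises r.PlanningError and nothing moves.
- r.hand_in(): hands the job in; it is judged then, once.
Readings, each from a call of its own:
- r.current_t(): time.
- r.current_q(): joint angles.
- r.current_qvel(): joint speeds.
- r.current_effort(): joint torques, N m.
- r.current_tool_pos(): TCP position.
- r.current_ee_rot(): TCP orientation.
- r.current_contact_force(): force on the tool from outside, world axes, zero at the start.
- r.current_torque(): the same for the moment, N m.
- r.current_opening(): opening from 0.0 (shut) to 1.0 (fully open).
- r.current_finger_force(): force on a finger pad.
Only numpy, scipy, OpenCV 4.12 (cv2) and the standard library are available. Lean on these libraries where they do the work, as an engineer would, in place of code of your own. Each camera call takes 0.05 s, during which the arm holds its last target. There are 200 camera calls.

## Task

Peel the top tray off the stack of nested trays: take its rim at one of the cut corners and tip that corner up first, with the opposite corner still down in the nest, so that it lets go of the tray below and the rest of the stack stays standing in its place. Then take it off and hold it up for inspection over the light panel: level, right way up, centred over the panel and about a hand's breadth above it, and finish while still holding it there in the gripper, clear of panel and stack. Leave the other things on the bench where they are.

Things in the scene. Friction and masses are not known exactly. Their poses are not given: they have to be found in the camera images.
- tray: top tray of the stack, white plastic, about 110 g: a 150 mm square, corners cut off at 45 degrees (cut edges 40 mm long), 42 mm high. Origin: centre of its underside; z up, x and y along its straight sides. Round it runs a solid rim 10 mm wide and 12 mm deep with upright faces, top 42 mm above the origin. It starts nested in the stack: origin 80 mm, rim top 122 mm above the bench
- corner0 (a point): middle of the rim's top at the tray's cut corner between its +x and +y sides: on its diagonal, 81 mm from the centre, 42 mm above the origin. 12 mm below the rim's top a ledge stands 3 mm out inside the tray (from there the sides slope in to the floor, 40 mm down) and the outside steps in 3 mm for 4 mm; then comes the next rim. So finger tips go down 8 to 11 mm beside the rim
- corner1 (a point): the same at the cut corner between -x and +y. Each of the four corners clings to the nest: after about 2 mm of rise it resists with about 2 N and it lets go at about 6 mm. Tipped up about the opposite corner the corners let go one after another; pulled up level, all hold at once, which is enough to lift the stack
- corner2 (a point): the same at the cut corner between -x and -y (opposite corner0)
- corner3 (a point): the same at the cut corner between +x and -y (opposite corner1)
- stack: the five trays below, of the same make and outline, wedged fast into one another, standing loose on the bench: 550 g, 106 mm high, rims 16 mm apart. Origin: centre of the underside, on the bench; axes as the tray's. The top tray's shoulder, 16 mm under its rim top and 83 mm from the centre at a cut corner, rests on the uppermost rim; sideways play about 1 mm
- panel: the light panel: a flat slab 170 mm (its x) by 200 mm (its y) and 15 mm high with a black frame and a white lit face, fixed on the bench. Origin: centre of its underside, on the bench; z up
- mortar: bystander: blue mortar, 92 mm across, 55 mm high, with its pestle leaning out to about 100 mm high. Origin: centre of the underside
- jar: bystander: small amber jar, 42 mm across, 62 mm high. Origin: centre of the underside
- dish: bystander: closed glass dish, 80 mm across, 17 mm high. Origin: centre of the underside
- brush: bystander: brush lying on the bench, 170 mm long, at the left. Origin: at its middle, on the bench
- spatula: bystander: narrow steel laboratory spatula lying on the bench, 196 mm long, 4 mm high, at the right. Origin: near its middle, on the bench
- marker: bystander: marker pen lying on the bench, 125 mm long, 15 mm thick, at the far side. Origin: at its middle, on the bench
- slidebox: bystander: flat box with a white lid, 87 x 102 mm, 34 mm high, at the far side. Origin: centre of the underside
There are look-alikes about, which are no part of the job. There is more than one size of the tray; the one meant has the size given above.

How it is judged:
On the way:
1. a cut corner of the tray, gripped there (grasp point within 45 mm of it), is raised at least 10 mm out of the nest while the opposite corner is still down (raised less than 6 mm) (contact force between the fingers and tray above 2 N and ((z of corner0 in the frame of stack above 0.132 m and z of corner2 in the frame of stack below 0.128 m and distance between the grasp point and corner0 below 0.045 m) or (z of corner2 in the frame of stack above 0.132 m and z of corner0 in the frame of stack below 0.128 m and distance between the grasp point and corner2 below 0.045 m) or (z of corner1 in the frame of stack above 0.132 m and z of corner3 in the frame of stack below 0.128 m and distance between the grasp point and corner1 below 0.045 m) or (z of corner3 in the frame of stack above 0.132 m and z of corner1 in the frame of stack below 0.128 m and distance between the grasp point and corner3 below 0.045 m))), for 0.1 s.
At the end, for the whole second after the job is handed in: Fingers hold the tray (over 2 N), at rest, level within 12 degrees, centre within 45 mm of the panel's, underside 50 to 200 mm above the panel, tray and robot touching neither panel nor stack. Stack upright; it and every bystander within 30 mm of where it started (contact force between the fingers and tray above 2 N and horizontal distance between tray and panel below 0.045 m and height (world z) of tray between 0.065 and 0.215 m and angle between tray's own z axis and vertical below 0.21 rad and linear speed of tray below 0.03 m/s and contact force between each of tray, the arm, the fingers and panel below 0.05 N and contact force between each of tray, the arm, the fingers and stack below 0.05 N and distance of each of stack, mortar, jar, dish, brush, spatula, marker, slidebox from where it was at the start of the episode below 0.03 m and angle between stack's own z axis and vertical below 0.03 rad); the arm keeps its last pose, push and grip.
It fails at once if the rest of the stack was lifted, tipped over 9 degrees or pushed more than 30 mm (height (world z) of stack above 0.012 m or angle between stack's own z axis and vertical above 0.16 rad or distance of stack from where it was at the start of the episode above 0.03 m).
It fails at once if a bystander was moved more than 30 mm (distance of any of mortar, jar, dish, brush, spatula, marker, slidebox from where it was at the start of the episode above 0.03 m).
It also fails if it takes over 43 s, if anything falls off the work surface, if the arm or the gripper's body presses on something with over 40 N, if the wrist force passes 120 N, or if a joint passes its speed limit or range.

## Working session

There is one attempt and no reset: what is moved stays moved. The work goes in short steps, each a Python script; the robot and the scene stay as the last script left them, time stands still between calls to the robot, and variables do not carry over. Pictures are saved under pics/ and viewed, at most 10 in all, crops included, and the job is handed in when it is done.

```bash
mkdir -p pics; cat > h.py <<'E'
import numpy as np, cv2
from cell import r, optics
def grab(n):
    return optics.get_image(n)
def world(d):
    z=d["depth"].astype(float); v,u=np.mgrid[:z.shape[0],:z.shape[1]]
    P=np.stack([(u-d["cx"])/d["fx"]*z,(v-d["cy"])/d["fy"]*z,z],-1)
    T=np.linalg.inv(d["camera_from_world"])
    return P@T[:3,:3].T+T[:3,3]
E
python3 - <<'E'
from h import *
import pickle
o={}
for n in("scene","top"):
    d=grab(n);o[n]=d;cv2.imwrite(f"pics/{n}0.png",cv2.resize(d["pixels"][:,:,::-1],(800,600)))
    print(n,np.linalg.inv(d["camera_from_world"]).round(3).tolist(),d["fx"])
pickle.dump(o,open("o.pkl","wb"));print(r.finger_overhang,r.current_ee_rot(),r.current_t())
E
```

```text
scene [[0.701, 0.405, -0.587, 1.33], [0.713, -0.371, 0.595, -0.718], [0.023, -0.835, -0.549, 0.773], [0.0, 0.0, 0.0, 1.0]] 449.6822930745668
top [[0.013, -0.989, 0.148, 0.402], [-1.0, -0.013, -0.004, 0.009], [0.006, -0.148, -0.989, 1.478], [0.0, 0.0, 0.0, 1.0]] 434.5112835050722
0.022 [ 2.25926641e-01  9.74144162e-01 -5.27282485e-04 -1.61339409e-04] 0.1
```

View pics/scene0.png

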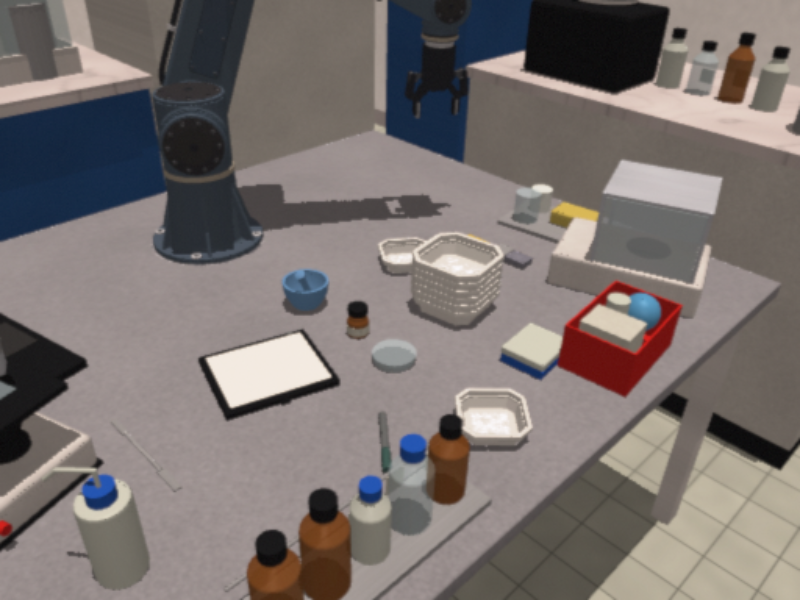

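View pics/top0.png

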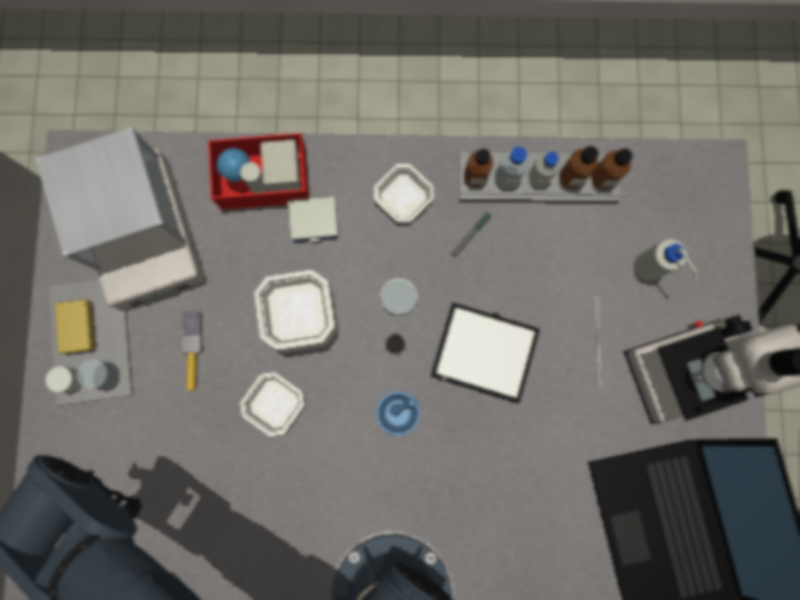

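Candidates (top view, 800×600): the stack at (295,310), a loose small tray at (272,403) and another loose one at (403,193). The two loose ones are smaller and not stacked, so it's the stack. The panel is at (486,352). Next I measure both and check in a close crop.

```bash
python3 - <<'E'
from h import *
import pickle
o=pickle.load(open("o.pkl","rb"));d=o["top"];W=world(d)
# stack rim
s=.64
m=np.zeros(W.shape[:2],bool);m[int(255*s):int(365*s),int(240*s):int(350*s)]=1
z=W[...,2]
print(np.histogram(z[m],bins=np.arange(-.01,.14,.01)))
def rect(mask,n):
    k=W[mask][:,:2].astype(np.float32);q=cv2.minAreaRect((k*1000));print(n,q,mask.sum(),np.median(W[mask][:,2]))
    return q
rect(m&(z>.116)&(z<.128),"rim")
p=np.zeros_like(m);p[int(290*s):int(410*s),int(420*s):int(550*s)]=1
rect(p&(z>.009)&(z<.022),"panel")
c=d["pixels"][150:235,140:225,::-1]
c=cv2.resize(c,(595,595),interpolation=cv2.INTER_CUBIC);cv2.imwrite("pics/crop.png",c)
# other items' xy
for n,(u,v) in dict(dish=(399,296),jar=(396,343),mortar=(399,413),small1=(272,403),small2=(403,193),scraper=(191,350),slidebox=(313,220)).items():
    print(n,W[int(v*s),int(u*s)].round(3))
E
```

```text
(array([1316, 1372,    3,    1,   17,   15,   21,   11,  298,  939,  151,
        197,  235,  370,    0]), array([-0.01,  0.  ,  0.01,  0.02,  0.03,  0.04,  0.05,  0.06,  0.07,
        0.08,  0.09,  0.1 ,  0.11,  0.12,  0.13,  0.14]))
rim ((577.0509033203125, 203.81643676757812), (150.1878204345703, 150.6968231201172), 10.099218368530273) 509 0.12156095858642568
panel ((505.0246887207031, -192.94627380371094), (247.70068359375, 252.2788848876953), 7.948842525482178) 2829 0.014707233597018865
dish [ 0.623 -0.007  0.014]
jar [ 0.517 -0.002  0.066]
mortar [ 0.372 -0.01   0.036]
small1 [0.391 0.261 0.003]
small2 [ 0.861 -0.012 -0.001]
scraper [0.498 0.437 0.019]
slidebox [0.786 0.182 0.037]
```

View pics/crop.png

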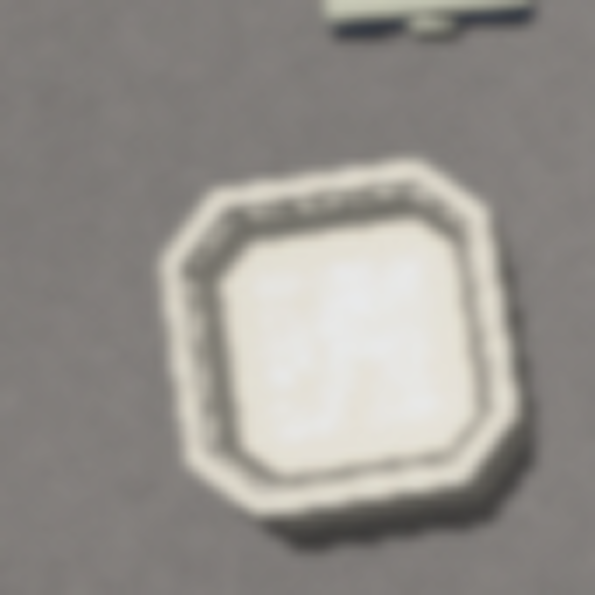

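The crop shows one octagonal rim on a stack. Its cut corners are at crop px (190,220), (455,185), (500,435) and (220,490), and it measures 150 mm across, so this is the right tray. I'll fix the panel and grip the corner nearest the robot.

```bash
cat >> h.py <<'E'
from scipy.spatial.transform import Rotation as R
C=np.array([.577,.204]); YAW=np.radians(10.1)
a=YAW+np.radians(225); rad=np.array([np.cos(a),np.sin(a),0]); tang=np.cross([0,0,1],rad)
def toolrot(sgn):
    y=sgn*rad; z=np.array([0,0,-1.]); x=np.cross(y,z)
    return R.from_matrix(np.stack([x,y,z],1))
E
python3 - <<'E'
from h import *
import pickle
o=pickle.load(open("o.pkl","rb"));d=o["top"]
T=np.linalg.inv(d["camera_from_world"])
px=d["pixels"].astype(int).min(-1)
m=np.zeros(px.shape,np.uint8);m[185:265,270:352]=(px[185:265,270:352]>200)
q=cv2.minAreaRect(np.argwhere(m)[:,::-1].astype(np.float32));print(q,m.sum())
b=np.array([q[0]]+cv2.boxPoints(q).tolist())
ray=np.c_[(b[:,0]-d["cx"])/d["fx"],(b[:,1]-d["cy"])/d["fy"],np.ones(5)]@T[:3,:3].T
w=T[:3,3]+ray*((.015-T[2,3])/ray[:,2])[:,None];print(w.round(3))
p=np.r_[C,0]+.081*rad
for s in(1,-1):
    for P in(p+[0,0,.134],p+[0,0,.2],np.r_[w[0,:2],0]+.081*rad+[0,0,.18]):
        print(s,P.round(3),r.inverse_kinematics(P,toolrot(s).as_quat()))
E
```

```text
((310.5008239746094, 225.19723510742188), (51.12830352783203, 41.55805969238281), 16.8583984375) 2106
[[ 0.503 -0.196  0.015]
 [ 0.459 -0.093  0.015]
 [ 0.594 -0.134  0.015]
 [ 0.546 -0.299  0.015]
 [ 0.412 -0.257  0.015]]
1 [0.531 0.138 0.134] [ 1.68731295e-01  5.00361828e-01  1.75817791e+00 -4.44089210e-16
  8.83052917e-01  2.34864753e+00]
1 [0.531 0.138 0.2  ] [ 1.68731295e-01  4.08998592e-01  1.71002897e+00 -4.44089210e-16
  1.02256509e+00  2.34864753e+00]
1 [ 0.456 -0.262  0.18 ] [-6.10069096e-01  3.98639087e-01  1.78433437e+00 -4.44089210e-16
  9.58619197e-01  1.56984714e+00]
-1 [0.531 0.138 0.134] [ 1.68731295e-01  5.00361828e-01  1.75817791e+00 -4.44089210e-16
  8.83052917e-01 -7.92945123e-01]
-1 [0.531 0.138 0.2  ] [ 1.68731295e-01  4.08998592e-01  1.71002897e+00 -4.44089210e-16
  1.02256509e+00 -7.92945123e-01]
-1 [ 0.456 -0.262  0.18 ] [-6.10069096e-01  3.98639087e-01  1.78433437e+00 -4.44089210e-16
  9.58619197e-01 -1.57174551e+00]
```

```bash
python3 - <<'E'
from h import *
p=np.r_[C,0]+.081*rad; Q=toolrot(-1).as_quat()
r.set_gripper(.4,squeeze=25)
r.move_to(p+[0,0,.19],Q)
r.move_linear(p+[0,0,.134],vel=.08)
print(r.current_t(),r.current_contact_force())
r.set_gripper(0.,squeeze=25)
print(r.current_t(),r.current_opening(),r.current_finger_force(),r.current_contact_force(),r.current_tool_pos())
d=grab("scene");c=d["pixels"][130:230,230:350,::-1]
cv2.imwrite("pics/grip.png",cv2.resize(c,(720,600),interpolation=cv2.INTER_CUBIC))
E
```

```text
3.1917 [-0.50169547  0.07463341  0.44795153]
3.525 0.10306161824578218 28.42036832123995 [1.93056678 1.46766324 5.3109885 ] [0.5313166  0.1377947  0.13478095]
```

View pics/grip.png

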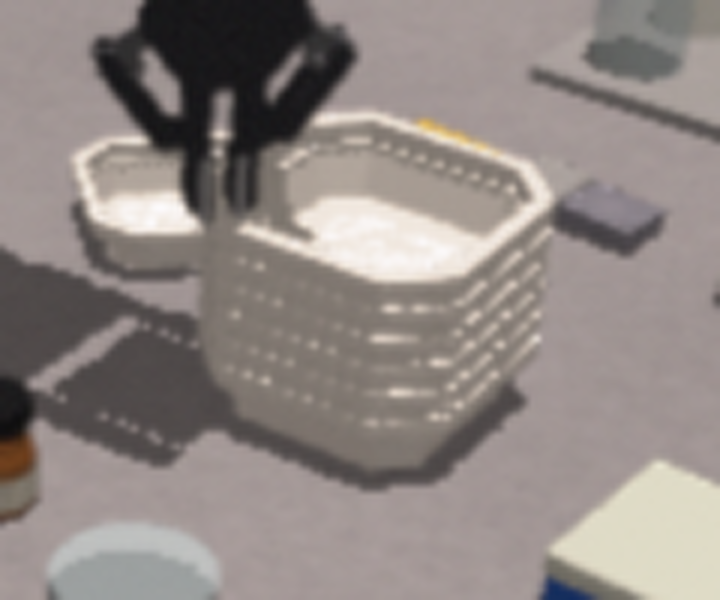

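The fingers hold the rim at crop px (220,200), with one pad inside and one outside. Next I firm up the grip and tip the tray about the opposite shoulder.

```bash
python3 - <<'E'
from h import *
r.set_gripper(0.,squeeze=70)
p0=np.array(r.current_tool_pos());R0=R.from_quat(r.current_ee_rot())
H=np.r_[C,.106]-.083*rad
for g in np.arange(1,9.1,1.):
    D=R.from_rotvec(-tang*np.radians(g))
    r.move_linear(H+D.apply(p0-H),(D*R0).as_quat(),vel=.02)
    print(g,round(r.current_t(),2),np.round(r.current_contact_force(),1),round(r.current_finger_force(),1),round(r.current_opening(),3))
r.sleep(.2)
d=grab("scene");c=d["pixels"][130:230,230:350,::-1]
cv2.imwrite("pics/tip.png",cv2.resize(c,(720,600),interpolation=cv2.INTER_CUBIC))
E
```

```text
1.0 4.14 [1.  1.5 6. ] 72.7 0.089
2.0 4.43 [ 1.6  1.1 -1.9] 68.5 0.088
3.0 4.72 [ 1.1  1.8 -1.3] 68.7 0.089
4.0 5.02 [ 0.5  0.2 -0.4] 68.7 0.089
5.0 5.31 [-0.6  0.5  0.7] 68.8 0.089
6.0 5.6 [-0.2  0.3 -0.1] 68.9 0.094
7.0 5.89 [0.3 0.1 0.3] 68.9 0.086
8.0 6.18 [ 0.1 -0.1  0. ] 68.8 0.09
9.0 6.47 [-1.1 -0.2 -0.7] 68.8 0.088
```

View pics/tip.png

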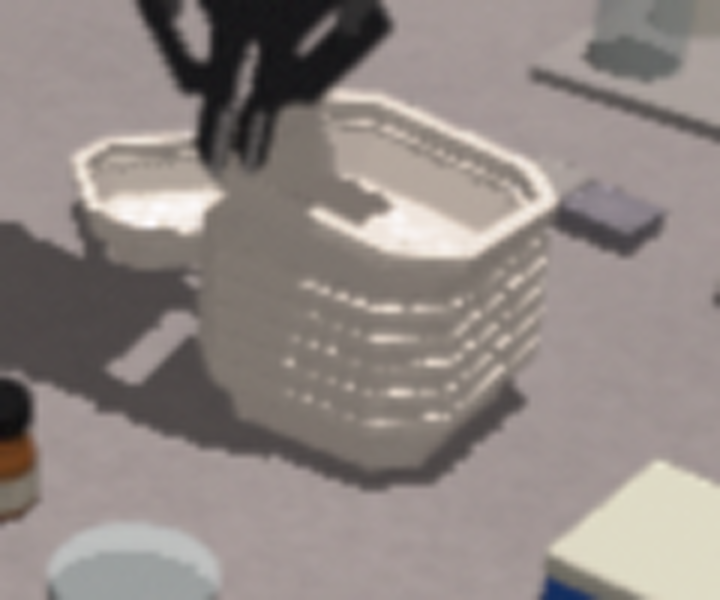

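The tray is tipped. The gripped corner at (240,160) is well up, the far rim corner at (550,195) is still down, and the stack's base at (370,470) has not moved. I'll check the tilt by depth and then lift.

```bash
cat >> h.py <<'E'
def pts(d,c,rr,z0,z1):
    W=world(d).reshape(-1,3);k=(np.hypot(*(W[:,:2]-c).T)<rr)&(W[:,2]>z0)&(W[:,2]<z1);return W[k]
E
python3 - <<'E'
from h import *
W=pts(grab("top"),C,.11,.11,.16); s=(W[:,:2]-C)@rad[:2]
for lo in np.arange(-.085,.06,.02):
    k=(s>lo)&(s<lo+.02);print(round(lo+.01,3),k.sum(),np.percentile(W[k,2],[50,90]).round(4) if k.any() else '')
p=np.array(r.current_tool_pos())
r.move_linear(p+[0,0,.012],vel=.02);print(r.current_contact_force())
r.move_linear(p+[0,0,.06],vel=.06);print(r.current_contact_force(),r.current_finger_force(),r.current_opening(),r.current_t())
r.sleep(.2)
d=grab("scene");c=d["pixels"][100:230,220:360,::-1]
cv2.imwrite("pics/lift.png",cv2.resize(c,(646,600),interpolation=cv2.INTER_CUBIC))
E
```

```text
-0.075 8 [0.1237 0.1252]
-0.055 0 
-0.035 0 
-0.015 0 
0.005 0 
0.025 0 
0.045 0 
0.065 0 
[ 0.2233784  -0.47871071 -1.21244303]
[ 0.51947557  0.27877944 -0.91034112] 68.6926281452179 0.08668681631668726 8.475
```

View pics/lift.png

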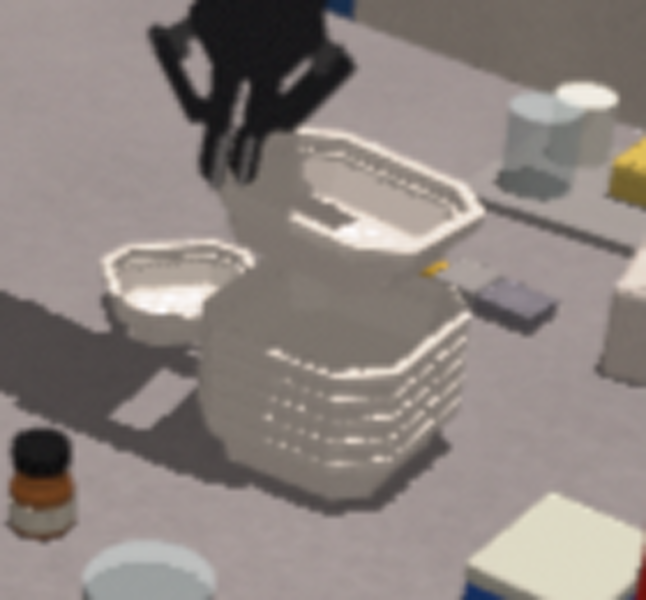

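The far corner was at about 0.124 m while tipped, which meets the condition. The tray now hangs free at (340,220) and the stack of five stands in place below. Next I level it and carry it to the panel.

```bash
python3 - <<'E'
from h import *
Q=toolrot(-1).as_quat(); off=.081*rad
r.move_linear(np.r_[C,.26]+off,Q,vel=.08)
PC=np.array([.503,-.196])
r.move_linear(np.r_[PC,.26]+off,vel=.15)
r.move_linear(np.r_[PC,.17]+off,vel=.1)
r.sleep(.5);print(r.current_t(),r.current_finger_force(),r.current_opening())
for n in("scene","top"):
    d=grab(n);cv2.imwrite(f"pics/{n}1.png",cv2.resize(d["pixels"][:,:,::-1],(640,480)))
    W=pts(d,PC,.12,.10,.18)
    if n=="scene": W=pts(d,PC,.065,.105,.145)
    else: top=pts(d,C,.12,.09,.12);print("stack",cv2.minAreaRect((top[:,:2]*1000).astype(np.float32)))
    k=np.ones(len(W),bool)
    if n=="top": k=np.hypot(*(W[:,:2]-PC).T)<.03
    A=np.c_[W[k,:2]-PC,np.ones(k.sum())];c=np.linalg.lstsq(A,W[k,2],rcond=None)[0]
    print(n,k.sum(),"tilt",np.degrees(c[:2]).round(1),"z",c[2].round(4),W[:,:2].min(0),W[:,:2].max(0))
E
```

```text
13.7917 68.68629813194275 0.09807126660156525
scene 906 tilt [-2.9  1.6] z 0.121 [ 0.43842418 -0.25935959] [ 0.56609555 -0.13140079]
stack ((577.2750244140625, 203.67298889160156), (151.3477783203125, 150.6764373779297), 9.707602500915527)
top 291 tilt [-0.5 -0.1] z 0.1163 [ 0.42088318 -0.26670971] [ 0.58405235 -0.1165472 ]
```

View pics/scene1.png

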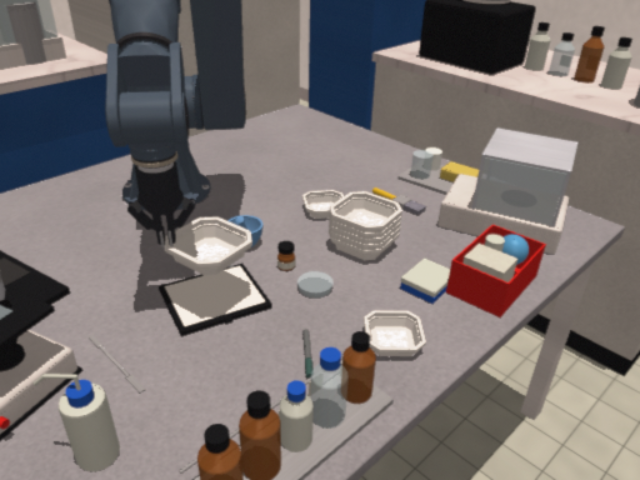

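View pics/top1.png

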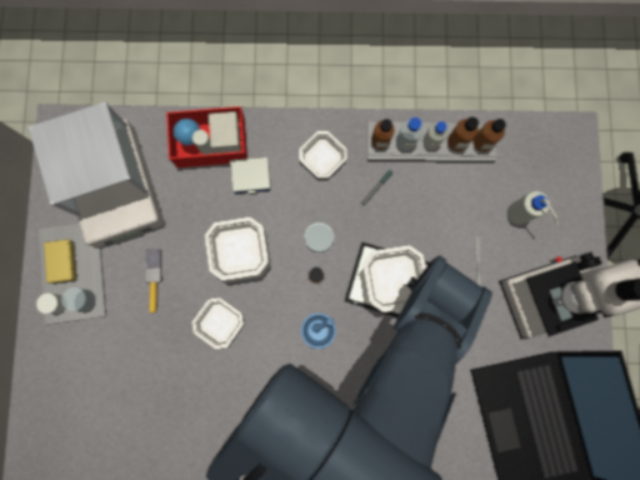

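The tray is held level over the panel at scene px (210,240) and top px (393,278), with its floor at about 0.116 m. The stack at top px (237,250) has moved less than 1 mm, and the bystanders have not moved.

```bash
python3 - <<'E'
from h import *
print(r.hand_in(),r.current_t())
E
```

```text
the job is handed in; nothing more can be done
the job is handed in; nothing more can be done
```

I peeled the top tray off corner-first and handed the job in with the tray still gripped, level and centred about 100 mm above the light panel; the stack moved less than 1 mm, the bystanders look unmoved, and no verdict came back.

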